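# Set out the press punches by height

### The job

Set the four press punches out on the white board in order of height, each standing upright and centred on its own mark: the tallest on the red mark, then shorter and shorter along the row, the shortest on the mark at the far end from the red one. Turn the brass punch so that its locking lever points straight out over the board's blue-striped front edge, square to the row. Do not knock a punch over, and leave the blue parts bin and the oil bottle where they are.

Things in the scene. Friction and masses are not known exactly. Their poses are not given: they have to be found in the camera images.
- punch_black_mid (a point): Black press punch, the tallest: an upright cylinder 34 mm in diameter, 96 mm high, its top 14 mm narrowing to an 18 mm nose. About 0.55 kg, standing on the bench. The point given is on its axis, half-way up; its z axis points up along the punch.
- punch_brass_mid (a point): Brass press punch, second tallest: 80 mm high, 34 mm in diameter, same 14 mm nose, with a locking lever, a 7 mm steel rod with a 13 mm red ball on its end, sticking out level from its side 60 mm above its foot to 48 mm from the punch's axis. The lever points along this frame's -x axis and is fixed to the punch. About 0.5 kg. The point given is on its axis, half-way up; its z axis points up along the punch.
- punch_steel_mid (a point): Bright grey steel press punch, third tallest: 64 mm high, 34 mm in diameter, same 14 mm nose. About 0.38 kg. The point given is on its axis, half-way up; its z axis points up along the punch.
- punch_copper_mid (a point): Copper-coloured press punch, the shortest: 48 mm high, 34 mm in diameter, same 14 mm nose. About 0.28 kg. The point given is on its axis, half-way up; its z axis points up along the punch.
- mark_red: Red ring mark, 52 mm across with a red centre dot, at one end (either end) of a straight row of four marks 80 mm apart on a fixed white board (330 x 90 mm, 12 mm thick, a blue stripe along its front edge, the long edge towards the robot). Printed flat on the white board's top, which is 12 mm above the bench; origin at the mark's centre on that top, x axis square to the row pointing away from the board's blue-striped front edge, y along the row, z up.
- mark_mid1: Grey ring mark, 52 mm across, one of the two inner marks of the row: the left one seen from the robot (it may be next to the red mark or not). Printed flat on the white board's top, which is 12 mm above the bench; origin at the mark's centre on that top, x axis square to the row pointing away from the board's blue-striped front edge, y along the row, z up.
- mark_mid2: Grey ring mark, 52 mm across, the right one, seen from the robot, of the two inner marks of the row (it may be next to the red mark or not). Printed flat on the white board's top, which is 12 mm above the bench; origin at the mark's centre on that top, x axis square to the row pointing away from the board's blue-striped front edge, y along the row, z up.
- mark_end: Grey ring mark, 52 mm across, at the end of the row opposite the red mark. Printed flat on the white board's top, which is 12 mm above the bench; origin at the mark's centre on that top, x axis square to the row pointing away from the board's blue-striped front edge, y along the row, z up.
- bin: Bystander: blue open parts bin with brass collars in it, 140 x 100 mm, 50 mm high, loose on the bench to one side. Origin at the centre of its underside.
- oil: Bystander: yellow oil bottle with a red cap, 52 mm in diameter, 100 mm high, loose on the bench to the other side. Origin at the centre of its underside.
Not all that is in view belongs to the job. Leave any green or purple look-alike of the part that bears punch_copper_mid alone.

How it is judged (in metres and radians):
At the end, for the whole second after the job is handed in: Black punch within 12 mm of the red mark's centre; brass, steel, copper within 12 mm of the next marks in turn; all standing on the board (height within 5 mm), upright within 0.1 rad, at rest (20 mm/s); brass lever out over the striped front edge, within 0.3 rad of square to the row (((horizontal distance between mark_red and mark_mid1 below 0.1 m and y of mark_red in the frame of punch_brass_mid above 0.04 m and horizontal distance between punch_black_mid and mark_red below 0.012 m and z of punch_black_mid in the frame of mark_red between 0.043 and 0.053 m and angle between each of punch_black_mid, punch_brass_mid, punch_steel_mid, punch_copper_mid's own z axis and vertical below 0.1 rad and horizontal distance between punch_brass_mid and mark_mid1 below 0.012 m and z of punch_brass_mid in the frame of mark_mid1 between 0.035 and 0.045 m and horizontal distance between punch_steel_mid and mark_mid2 below 0.012 m and z of punch_steel_mid in the frame of mark_mid2 between 0.027 and 0.037 m and horizontal distance between punch_copper_mid and mark_end below 0.012 m and z of punch_copper_mid in the frame of mark_end between 0.019 and 0.029 m) or (horizontal distance between mark_red and mark_mid2 below 0.1 m and y of mark_red in the frame of punch_brass_mid below -0.04 m and horizontal distance between punch_black_mid and mark_red below 0.012 m and z of punch_black_mid in the frame of mark_red between 0.043 and 0.053 m and angle between each of punch_black_mid, punch_brass_mid, punch_steel_mid, punch_copper_mid's own z axis and vertical below 0.1 rad and horizontal distance between punch_brass_mid and mark_mid2 below 0.012 m and z of punch_brass_mid in the frame of mark_mid2 between 0.035 and 0.045 m and horizontal distance between punch_steel_mid and mark_mid1 below 0.012 m and z of punch_steel_mid in the frame of mark_mid1 between 0.027 and 0.037 m and horizontal distance between punch_copper_mid and mark_end below 0.012 m and z of punch_copper_mid in the frame of mark_end between 0.019 and 0.029 m)) and angle between the x axis of punch_brass_mid and the x axis of mark_mid1, either way round below 0.3 rad and linear speed of each of punch_black, punch_brass, punch_steel, punch_copper below 0.02 m/s); the robot touches nothing.
It fails at once if a punch is knocked over (angle between any of punch_black_mid, punch_brass_mid, punch_steel_mid, punch_copper_mid's own z axis and vertical above 0.7 rad).
It fails at once if the parts bin or the oil bottle is moved by more than 25 mm (distance of any of bin, oil from where it was at the start of the episode above 0.025 m).
It also fails if it takes over 112 s, if anything falls off the work surface, if the arm or the gripper's body presses on something with over 40 N, if the wrist force passes 120 N, or if a joint passes its speed limit or range.

### The arm

A 7-joint arm with a two-finger parallel gripper is mounted at the origin on the work surface. World frame = base frame: x ahead of the robot, y to its left, z up, the work surface at z = 0. Lengths are in m, angles in degrees, forces in N, time in s.
With the tool pointing down it reaches from about 0.35 to 0.775 m from the base axis. Payload 3.1 kg.
Tool frame: the origin (TCP) lies midway between the tips of the shut fingers; the grasp point (between the pads) lies 19 mm behind it; z points along the fingers, y is the line along which they close (so a half turn about z gives the same grasp; the last joint's range is limited). The gripper opens to 85 mm and grips with 20 to 120 N. Pads are 22 mm wide; open, the fingers measure 114 mm over their backs; the gripper's body (76 mm by 85 mm) begins 54 mm behind the grasp point. The pads swing forward as they close: fully open they stand 13 mm farther back than shut.
Start: joints at [-68.967, 17.813, 0.802, 86.603, -0.252, 75.585, -1.558], TCP at [0.219, 0.505, 0.231] pointing down, gripper open.
Joint ranges: [-154.91, 154.91], [-16.99, 109.72], [-72.82, 74.43], [7.12, 147.25], [-82.49, 262.49], [11.32, 116.49], [-174.64, 174.64]. Speed limits (degrees/s): [159.86, 159.86, 180, 180, 180, 180, 180].

### API

Orientations are given as a 3x3 rotation matrix whose columns are the frame's x, y, z axes.
In Python, from station import robot, vision gives the robot as it stands.
- The arm moves only by the shell command python3 -m jog 'ROWS'. ROWS is JSON, a list of rows, each a list of 3 entries, a list of its own where there are three numbers: the shift along the tool's x, y, z in units of 30 mm (1.0 is 30 mm), then the turn, a rotation vector about the tool's x, y, z in units of 5 degrees (1.0 is 5 degrees), then the opening, from 0 (shut) to 1 (fully open). A call has 1 to 20 rows; each row shifts and turns the commanded pose from where the row before left it, along the tool's axes as they then stand; what a row does not reach is not made up. A row lasts 1/12 s, in which the tool goes at most 41.7 mm and 7.16 degrees, less where a joint would pass 70% of its speed; a pose out of reach is approached as far as the arm can. A call is refused whole if a number of a shift passes 1 or a number of a turn 1, either way. A call with a gripper value outside its range is refused whole. The fingers move at their own pace and stop on an object; the grip force is fixed at half the most. Time passes only in rows, so rows that do not move let the fingers close. It gives the time, the measured TCP pose, the force, the opening and the grip force at its end, in the units of the state.
- robot.state(): the state, without advancing time (a new reading comes with each control period).
- vision.get_image(name): name is "scene" or "top" or "wrist"; returns the picture (400x640x3 uint8, red, green, blue); there is no depth.
- vision.camera_model(name): a dict with "fovy" (degrees; the focal length in pixels is half the picture's height over the tangent of half this angle, whatever the lens; pixels are square), "cx", "cy" (the principal point, pixels), "world_from_camera" (4x4, takes a point from camera to world coordinates). Camera axes: x right, y down, z forward; pixel columns grow to the right and rows downward; lengths in m; the calibration is good to about 2 mm. A picture is of the moment at which its call begins: read the wrist's pose just before it. camera_model takes no time and is no camera call; for the wrist camera it gives the pose at the moment of the call.
- robot.sign_off(): hands the job in; it is judged then, once.
Trained networks look in the newest picture that a camera, given by its name, has taken for a name from the list of things; names that differ only in an ending like _2 or _b are one class to them, and where a whole thing is asked for, a point or a joint stands for the part that bears it (a point fixed in the world has none). Each returns a list of dicts, best first, with "score" (0 to 1); they miss things now and then, are a little off and sometimes report something else, mostly with a low value. They report only what shows in the picture. A call takes as long as a camera call. They do not tell look-alikes from the thing itself.
- vision.search_frame(camera, query): "pixel" ([column, row] in pixels, amid what is visible of it).
- vision.silhouettes(camera, query): "region" (400x640 bool, what is visible of it) and "pixel" ([column, row] in pixels, amid what is visible of it).
The state is a dict: "time": time; "joint_positions": joint angles; "qd": joint speeds; "joint_efforts": joint torques, N m; "position": TCP position; "orientation": TCP orientation; "contact_force": force on the tool from outside, world axes, zero at the start; "wrist_torque": the same for the moment, N m; "opening": finger opening in m; "gripper_force": force on a finger pad.
Only numpy, scipy, OpenCV 4.12 (cv2) and the standard library are available. Lean on these libraries where they do the work, as an engineer would, in place of code of your own. Each camera call takes 0.05 s, during which the arm holds its last target. There are 200 camera calls.

## Working session

There is one attempt and no reset: what is moved stays moved. The work goes in short steps, Python scripts to look and compute and a shell command to move; the robot and the scene stay as the last step left them, time stands still between calls to the robot, and variables do not carry over. Pictures are saved under pics/ and viewed, at most 14 in all, crops included, and the job is handed in when it is done.

```bash
mkdir -p pics; ls
cat > h.py <<'E'
import numpy as np, cv2
from station import robot, vision
def save(img,n): cv2.imwrite('pics/'+n,cv2.cvtColor(np.ascontiguousarray(img),cv2.COLOR_RGB2BGR))
def model(c):
    m=vision.camera_model(c); return 200/np.tan(np.radians(m['fovy'])/2),m['cx'],m['cy'],np.array(m['world_from_camera'])
def ray(c,px,z,m=None):
    f,cx,cy,T=m or model(c)
    d=T[:3,:3]@np.array([(px[0]-cx)/f,(px[1]-cy)/f,1]); o=T[:3,3]
    return o+d*(z-o[2])/d[2]
def proj(c,p,m=None):
    f,cx,cy,T=m or model(c)
    q=T[:3,:3].T@(np.array(p)-T[:3,3]); return np.array([cx+f*q[0]/q[2],cy+f*q[1]/q[2]])
E
python3 - <<'E'
from h import *
for c in ('scene','top'):
    im=vision.get_image(c); save(im,c+'1.png'); f,cx,cy,T=model(c); print(c,f,cx,cy,T.round(3).tolist())
    for q,z in (('punch_black_mid',.09),('punch_brass_mid',.075),('punch_steel_mid',.06),('punch_copper_mid',.045),('mark_red',.012),('mark_mid1',.012),('mark_mid2',.012),('mark_end',.012),('bin',.03),('oil',.1)):
        for r in vision.search_frame(c,q)[:3]:
            print(q,round(r['score'],2),np.round(r['pixel']),ray(c,r['pixel'],z).round(3))
s=robot.state();print(s['time'],s['orientation'],s['position'],s['opening'])
E
```

```text
pics
scene 427.3947120182087 319.07676498053826 195.91239775524747 [[0.557, 0.684, -0.471, 0.991], [0.831, -0.45, 0.328, -0.323], [0.012, -0.574, -0.819, 0.856], [0.0, 0.0, 0.0, 1.0]]
punch_black_mid 0.55 [213. 210.] [ 0.457 -0.226  0.09 ]
punch_brass_mid 0.71 [279. 193.] [ 0.487 -0.081  0.075]
punch_steel_mid 0.59 [372. 142.] [0.468 0.199 0.06 ]
punch_copper_mid 0.79 [303. 158.] [0.407 0.033 0.045]
punch_copper_mid 0.6 [305. 182.] [ 0.473 -0.006  0.045]
punch_copper_mid 0.51 [334. 167.] [0.472 0.079 0.045]
mark_red 0.58 [298. 273.] [ 0.648 -0.136  0.012]
mark_mid1 0.9 [326. 249.] [ 0.633 -0.053  0.012]
mark_mid1 0.28 [212. 212.] [ 0.406 -0.221  0.012]
mark_mid2 0.9 [326. 249.] [ 0.633 -0.053  0.012]
mark_mid2 0.28 [212. 212.] [ 0.406 -0.221  0.012]
mark_end 0.74 [374. 209.] [0.608 0.102 0.012]
bin 0.55 [446. 138.] [0.545 0.388 0.03 ]
top 451.5812114728079 322.76879114840335 202.0698360079472 [[-0.028, -0.981, 0.19, 0.28], [-1.0, 0.03, 0.008, -0.017], [-0.014, -0.19, -0.982, 1.289], [0.0, 0.0, 0.0, 1.0]]
punch_black_mid 0.51 [401. 231.] [ 0.426 -0.212  0.09 ]
punch_black_mid 0.17 [289. 231.] [0.436 0.086 0.09 ]
punch_brass_mid 0.63 [345. 225.] [ 0.449 -0.065  0.075]
punch_steel_mid 0.5 [245. 237.] [0.427 0.209 0.06 ]
punch_copper_mid 0.65 [306. 254.] [0.378 0.045 0.045]
punch_copper_mid 0.62 [288. 231.] [0.443 0.091 0.045]
mark_red 0.59 [362. 160.] [ 0.651 -0.124  0.012]
mark_mid1 0.8 [339. 166.] [ 0.633 -0.056  0.012]
mark_mid1 0.5 [311. 170.] [0.625 0.025 0.012]
mark_mid2 0.8 [339. 166.] [ 0.633 -0.056  0.012]
mark_mid2 0.5 [311. 170.] [0.625 0.025 0.012]
mark_end 0.5 [286. 182.] [0.59  0.098 0.012]
bin 0.68 [181. 197.] [0.551 0.397 0.03 ]
oil 0.78 [454. 198.] [ 0.511 -0.36   0.1  ]
1.1 [[-9.17628920e-01  3.97438253e-01  2.15494743e-06]
 [ 3.97438253e-01  9.17628920e-01  2.10423450e-05]
 [ 6.38559076e-06  2.01655229e-05 -1.00000000e+00]] [0.21859213 0.50470259 0.23131583] 0.0851237783361879
```

Run:
```python
import cv2,numpy as np
a=cv2.imread('pics/scene1.png');b=cv2.imread('pics/top1.png')
cv2.imwrite('pics/s2.png',cv2.resize(a[100:320,180:500],None,fx=2.5,fy=2.5,interpolation=2))
cv2.imwrite('pics/t2.png',cv2.resize(b[130:280,160:480],None,fx=2.5,fy=2.5,interpolation=2))
```

```text
(no output)
```

View pics/s2.png

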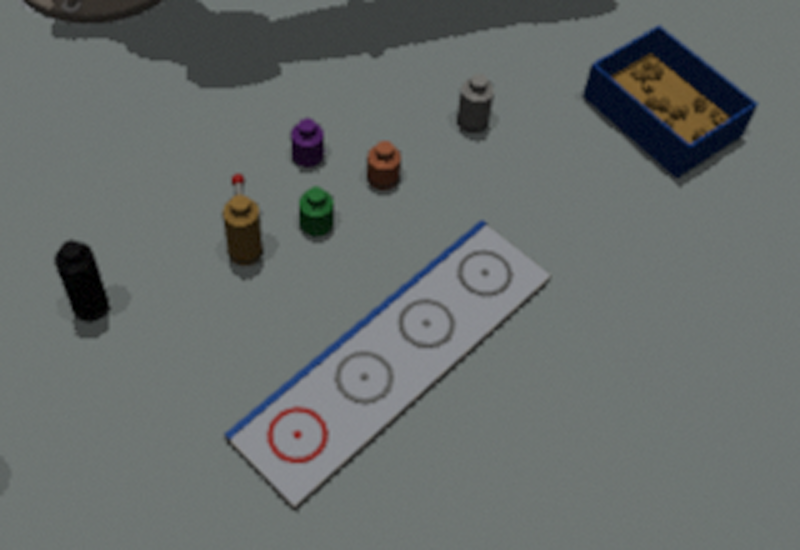

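View pics/t2.png

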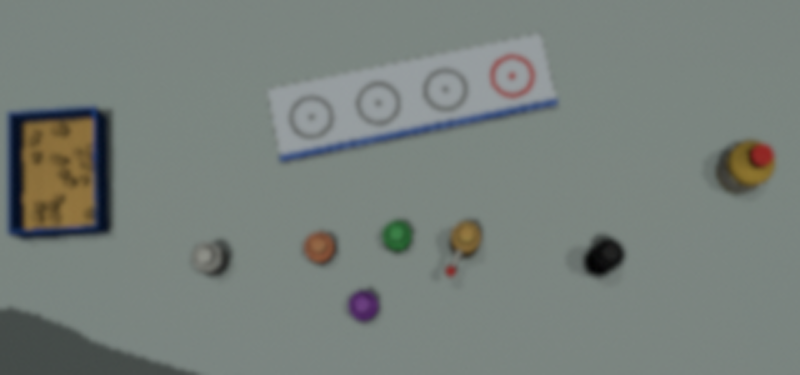

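Run:
```python
from h import *
S=dict(black=((210,198.8),(404,229.2),.096),brass=((276,181.2),(347.2,222.8),.08),steel=((371.6,132.8),(242,232.8),.064),copper=((334.4,159.2),(288,227.6),.048),ball=((275.2,172),(340,238.4),.06),
red=((298.8,273.6),(364.8,160),.012),m2=((325.6,250.8),(338,165.6),.012),m1=((350.4,229.2),(311.2,171.2),.012),end=((374,208.8),(284.4,176.8),.012),green=((306,177),(319,222.5),.048),purple=((302.8,150),(305.6,252),.048))
for k,(a,b,z) in S.items(): print(k,ray('scene',a,z).round(3),ray('top',b,z).round(3))
```

```text
black [ 0.431 -0.22   0.096] [ 0.431 -0.221  0.096]
brass [ 0.457 -0.072  0.08 ] [ 0.455 -0.071  0.08 ]
steel [0.446 0.213 0.064] [0.439 0.216 0.064]
copper [0.455 0.093 0.048] [0.451 0.092 0.048]
ball [ 0.419 -0.053  0.06 ] [ 0.416 -0.051  0.06 ]
red [ 0.65  -0.135  0.012] [ 0.649 -0.133  0.012]
m2 [ 0.637 -0.056  0.012] [ 0.635 -0.054  0.012]
m1 [0.622 0.023 0.012] [0.62  0.025 0.012]
end [0.608 0.102 0.012] [0.606 0.103 0.012]
green [0.463 0.005 0.048] [0.463 0.005 0.048]
purple [0.388 0.044 0.048] [0.383 0.044 0.048]
```

```bash
python3 -m jog '[[[-0.87,-0.85,0],[0,0,0],0.7],[[-0.87,-0.85,0],[0,0,0],0.7],[[-0.87,-0.85,0],[0,0,0],0.7],[[-0.87,-0.85,0],[0,0,0],0.7],[[-0.87,-0.85,0],[0,0,0],0.7],[[-0.87,-0.85,0],[0,0,0],0.7],[[-0.87,-0.85,0],[0,0,0],0.7],[[-0.87,-0.85,0],[0,0,0],0.7],[[-0.87,-0.85,0],[0,0,0],0.7],[[-0.87,-0.85,0],[0,0,0],0.7],[[-0.87,-0.85,0],[0,0,0],0.7],[[-0.87,-0.85,0],[0,0,0],0.7],[[-0.87,-0.85,0],[0,0,0],0.7],[[-0.87,-0.85,0],[0,0,0],0.7],[[-0.87,-0.85,0],[0,0,0],0.7],[[-0.87,-0.85,0],[0,0,0],0.7],[[-0.87,-0.85,0],[0,0.0,0],0.7],[[0,0,0],[0,0,0.7],0.7],[[0,0,0],[0,0,0],0.7]]'
cat >> h.py <<'E'
def go(x,y,z=None,yaw=None):
    "print the shift (units) in tool axes to reach x,y,z and the z-turn (units) that sets tool y to world yaw"
    s=robot.state(); R=np.array(s['orientation']); p=np.array(s['position'])
    t=np.array([x,y,p[2] if z is None else z]); yw=np.degrees(np.arctan2(R[1,1],R[0,1]))
    print('t',round(s['time'],2),'pos',p.round(4),'yaw',round(yw,1),'open',round(s['opening'],4),'grip',np.round(s['gripper_force'],1),'shift',(R.T@(t-p)/.03).round(2),'turn',None if yaw is None else round(((yw-yaw+90)%180-90)/5,2))
E
python3 - <<'E'
from h import *
go(.456,-.0715,yaw=63)
im=vision.get_image('wrist'); m=model('wrist'); save(im,'w1.png'); print(m[0],m[3].round(3).tolist())
print(proj('wrist',(.456,-.0715,.08),m),proj('wrist',(.4175,-.052,.06),m),proj('wrist',(.463,.005,.048),m),proj('wrist',(.453,.0925,.048),m))
E
```

```text
time: 2.68
position: [0.4537, -0.0722, 0.2315]
orientation: [[-0.888, 0.459, 0.0], [0.459, 0.888, -0.001], [-0.001, -0.001, -1.0]]
contact_force: [-0.2, 0.7, -0.5]
opening: 0.0598
gripper_force: 0.0
t 2.68 pos [ 0.4537 -0.0722  0.2315] yaw 62.7 open 0.0598 grip 0.0 shift [-0.06  0.06  0.  ] turn -0.06
323.6130261687223 [[0.455, 0.856, 0.245, 0.391], [0.891, -0.437, -0.124, -0.039], [0.0, 0.274, -0.962, 0.374], [0.0, 0.0, 0.0, 1.0]]
[322.84773293 186.75559438] [322.68093455 138.04865543] [393.58270463 151.59518281] [472.57386338 101.13632969]
```

View pics/w1.png

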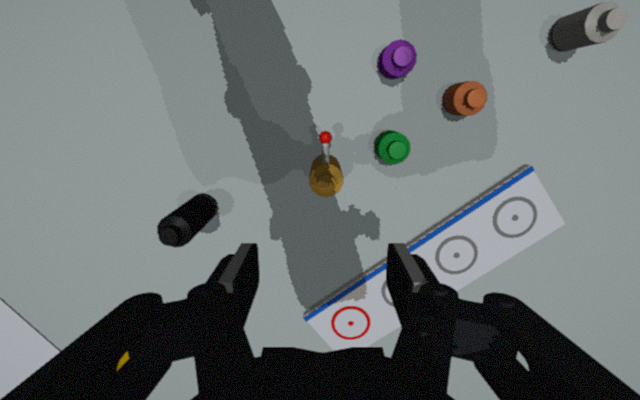

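The wrist view shows brass nose at about (325,182) with the ball at (326,137). Copper is at (468,97), its look-alikes are green (393,147) and purple (398,58), and copper is clearly the copper-coloured one. Everything matches the predictions to about 3 px, so I'm descending on brass.

```bash
python3 -m jog '[[[-0.06,0.12,0.9],[0,0,0],0.7],[[0,0,1],[0,0,0],0.7],[[0,0,1],[0,0,0],0.7],[[0,0,1],[0,0,0],0.7],[[0,0,1],[0,0,0],0.7],[[0,0,1],[0,0,0],0.7],[[0,0,0.6],[0,0,0],0.7],[[0,0,0.4],[0,0,0],0.7],[[0,0,0],[0,0,0],0.7],[[0,0,0],[0,0,0],0],[[0,0,0],[0,0,0],0],[[0,0,0],[0,0,0],0],[[0,0,0],[0,0,0],0],[[0,0,0],[0,0,0],0],[[0,0,0],[0,0,0],0],[[0,0,0],[0,0,0],0]]'; python3 -c "
from h import *
go(.636,-.055,yaw=100)"
```

```text
time: 4.07
position: [0.4574, -0.067, 0.0255]
orientation: [[-0.892, 0.453, 0.002], [0.453, 0.892, 0.001], [-0.001, 0.001, -1.0]]
contact_force: [-2.3, -0.6, 7.2]
opening: 0.0331
gripper_force: 59.9
t 4.07 pos [ 0.4574 -0.067   0.0255] yaw 63.1 open 0.0331 grip 59.9 shift [-5.13  3.05  0.01] turn -7.38
```

```bash
python3 -m jog '[[[0,0,-0.5],[0,0,0],0],[[0,0,-1],[0,0,0],0],[[0,0,-1],[0,0,0],0],[[-0.64,0.38,0],[0,0,0],0],[[-0.64,0.38,0],[0,0,0],0],[[-0.64,0.38,0],[0,0,0],0],[[-0.64,0.38,0],[0,0,0],0],[[-0.64,0.38,0],[0,0,0],0],[[-0.64,0.38,0],[0,0,0],0],[[-0.64,0.38,0],[0,0,0],0],[[-0.64,0.38,0],[0,0,0],0],[[0,0,0],[0,0,-0.95],0],[[0,0,0],[0,0,-0.95],0],[[0,0,0],[0,0,-0.95],0],[[0,0,0],[0,0,-0.95],0],[[0,0,0],[0,0,-0.95],0],[[0,0,0],[0,0,-0.95],0],[[0,0,0],[0,0,-0.95],0],[[0,0,0],[0,0,-0.75],0],[[0,0,0],[0,0,0],0]]'
python3 - <<'E'
from h import *
go(.636,-.055,.0385,yaw=100)
a=vision.get_image('wrist'); m=model('wrist')
b=vision.get_image('top'); z=robot.state()['position'][2]-.0255
save(np.hstack([a[:,100:540],cv2.resize(b[100:240,250:480],None,fx=1.55,fy=2.857,interpolation=2)[:400,:356]]),'w2.png')
ps=[(.636,-.055,.08+z),(.636-.985*.045,-.055-.174*.045,.06+z)]
for p in ps: print(proj('wrist',p,m)-[100,0],proj('top',p))
E
```

```text
time: 5.73
position: [0.6342, -0.0545, 0.0983]
orientation: [[-0.984, -0.176, -0.002], [-0.176, 0.984, 0.001], [0.001, 0.001, -1.0]]
contact_force: [-0.9, -0.3, -3.8]
opening: 0.0326
gripper_force: 60.6
t 5.73 pos [ 0.6342 -0.0545  0.0983] yaw 100.2 open 0.0326 grip 60.6 shift [-0.06 -0.03  1.99] turn 0.03
[222.90373792 336.43203417] [339.36825457 150.62783225]
[222.59934182 186.63818932] [342.74851742 168.91069401]
```

View pics/w2.png

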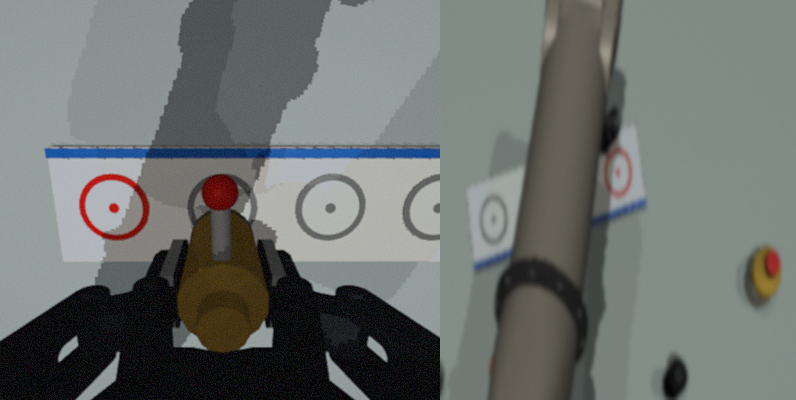

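The punch is gripped, with nose at (222,330) and ball at (220,190). It lines up with the mid2 ring centred near (223,208), and the lever is square to the blue edge. I'll check the mark dots from this close view before lowering.

Run:
```python
from h import *
for n,p in (('red',(213.5,208)),('m1',(430.5,208)),('end',(537,208))): print(n,ray('wrist',p,.012).round(4))
print(ray('wrist',(322,330),.153))
```

```text
red [ 0.6512 -0.1346  0.012 ]
m1 [0.6234 0.0245 0.012 ]
end [0.6098 0.1028 0.012 ]
[ 0.63386925 -0.05580475  0.153     ]
```

```bash
python3 -m jog '[[[-0.1,-0.01,0.6],[0,0,0],0],[[0,0,0.6],[0,0,0],0],[[0,0,0.4],[0,0,0],0],[[0,0,0.2],[0,0,0],0],[[0,0,0.1],[0,0,0],0],[[0,0,0.05],[0,0,0],0],[[0,0,0],[0,0,0],0]]'; python3 -c "
from h import *
go(.637,-.055,.038,yaw=100)"
```

```text
time: 6.42
position: [0.6384, -0.0551, 0.0412]
orientation: [[-0.985, -0.175, 0.001], [-0.175, 0.985, -0.0], [-0.001, -0.0, -1.0]]
contact_force: [-0.1, -0.5, -3.8]
opening: 0.0326
gripper_force: 60.6
t 6.42 pos [ 0.6384 -0.0551  0.0412] yaw 100.1 open 0.0326 grip 60.6 shift [0.04 0.01 0.11] turn 0.01
```

```bash
python3 -m jog '[[[0.03,0,0.06],[0,0,0],0],[[0,0,0.05],[0,0,0],0],[[0,0,0],[0,0,0],0],[[0,0,0],[0,0,0],0.65],[[0,0,0],[0,0,0],0.65],[[0,0,0],[0,0,0],0.65],[[0,0,0],[0,0,0],0.65],[[0,0,0],[0,0,0],0.65],[[0,0,-0.5],[0,0,0],0.65],[[0,0,-1],[0,0,0],0.65],[[0,0,-1],[0,0,0],0.65],[[0,0,-1],[0,0,0],0.65],[[0,0,-1],[0,0,0],0.65],[[0,0,-1],[0,0,0],0.65],[[0,0,0],[0,0,0],0.65]]'
python3 - <<'E'
from h import *
go(.431,-.2205,yaw=10)
a=vision.get_image('wrist'); m=model('wrist');save(a,'w3.png')
for p in [(.637,-.055,.092),(.637-.985*.0415,-.055-.174*.0415,.072)]: print(proj('wrist',p,m))
E
```

```text
time: 7.67
position: [0.6412, -0.0562, 0.2107]
orientation: [[-0.984, -0.175, 0.014], [-0.175, 0.985, -0.001], [-0.014, -0.004, -1.0]]
contact_force: [1.1, 0.1, 1.3]
opening: 0.0552
gripper_force: 0.0
t 7.67 pos [ 0.6412 -0.0562  0.2107] yaw 100.1 open 0.0552 grip 0.0 shift [ 7.86 -4.16 -0.09] turn -17.98
[325.25839099 189.70267997]
[325.21498446 136.27468797]
```

View pics/w3.png

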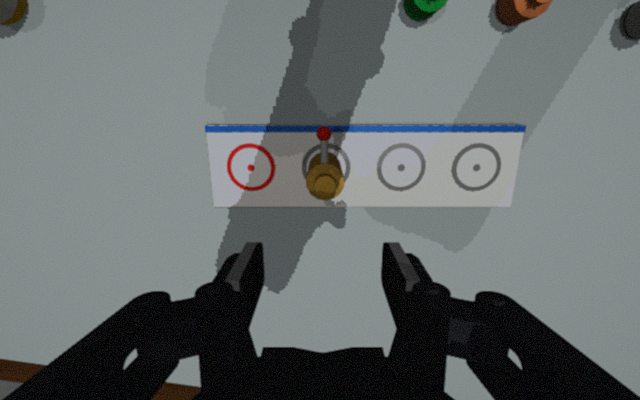

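```bash
python3 -m jog '[[[0.78,-0.42,0],[0,0,0],0.65],[[0.78,-0.42,0],[0,0,0],0.65],[[0.78,-0.42,0],[0,0,0],0.65],[[0.78,-0.42,0],[0,0,0],0.65],[[0.78,-0.42,0],[0,0,0],0.65],[[0.78,-0.42,0],[0,0,0],0.65],[[0.78,-0.42,0],[0,0,0],0.65],[[0.78,-0.42,0],[0,0,0],0.65],[[0.78,-0.42,0],[0,0,0],0.65],[[0.7,-0.4,0],[0,0,0],0.65],[[0,0,0],[0,0,0],0.65],[[0,0,0],[0,0,0],0.65]]'
python3 - <<'E'
from h import *
go(.431,-.2205,.040,yaw=100)
a=vision.get_image('wrist'); m=model('wrist');save(a,'w4.png')
print(proj('wrist',(.431,-.2205,.096),m),[ (r['pixel'],r['score']) for r in vision.search_frame('wrist','punch_black_mid')][:2])
E
```

```text
time: 8.72
position: [0.4294, -0.2201, 0.202]
orientation: [[-0.985, -0.171, -0.001], [-0.171, 0.985, 0.001], [0.001, 0.001, -1.0]]
contact_force: [-0.4, 0.0, 0.6]
opening: 0.0557
gripper_force: 0.0
t 8.72 pos [ 0.4294 -0.2201  0.202 ] yaw 99.9 open 0.0557 grip 0.0 shift [-0.05 -0.03  5.4 ] turn -0.03
[320.881368   197.23166841] [([321.7, 186.6], 0.98)]
```

View pics/w4.png

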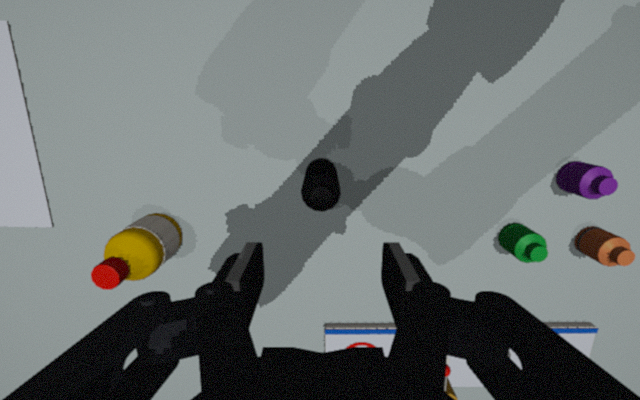

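Black's nose is at about (321,197), as predicted. Descending and gripping.

```bash
python3 -m jog '[[[-0.05,-0.03,1],[0,0,0],0.65],[[0,0,1],[0,0,0],0.65],[[0,0,1],[0,0,0],0.65],[[0,0,1],[0,0,0],0.65],[[0,0,0.8],[0,0,0],0.65],[[0,0,0.4],[0,0,0],0.65],[[0,0,0.2],[0,0,0],0.65],[[0,0,0],[0,0,0],0.65],[[0,0,0],[0,0,0],0],[[0,0,0],[0,0,0],0],[[0,0,0],[0,0,0],0],[[0,0,0],[0,0,0],0],[[0,0,0],[0,0,0],0],[[0,0,0],[0,0,0],0]]'; python3 -c "
from h import *
go(.651,-.134,.0525,yaw=100)"
```

```text
time: 9.98
position: [0.434, -0.2203, 0.0417]
orientation: [[-0.985, -0.175, 0.003], [-0.175, 0.985, -0.001], [-0.003, -0.001, -1.0]]
contact_force: [0.5, -0.5, 4.3]
opening: 0.0326
gripper_force: 60.1
t 9.98 pos [ 0.434  -0.2203  0.0417] yaw 100.1 open 0.0326 grip 60.1 shift [-7.63  1.56 -0.34] turn 0.02
```

```bash
python3 -m jog '[[[0,0,-0.5],[0,0,0],0],[[0,0,-1],[0,0,0],0],[[0,0,-1],[0,0,0],0],[[-0.76,0.16,0],[0,0,0],0],[[-0.76,0.16,0],[0,0,0],0],[[-0.76,0.16,0],[0,0,0],0],[[-0.76,0.16,0],[0,0,0],0],[[-0.76,0.16,0],[0,0,0],0],[[-0.76,0.16,0],[0,0,0],0],[[-0.76,0.16,0],[0,0,0],0],[[-0.76,0.16,0],[0,0,0],0],[[-0.76,0.15,0],[0,0,0],0],[[-0.76,0.13,0],[0,0,0],0],[[0,0,0],[0,0,0],0],[[0,0,0],[0,0,0],0],[[0,0,0],[0,0,0],0]]'
python3 - <<'E'
from h import *
go(.651,-.134,.053,yaw=100)
z=robot.state()['position'][2]-.040
a=vision.get_image('wrist'); m=model('wrist');save(a,'w5.png')
print(proj('wrist',(.651,-.134,.096+z),m),proj('wrist',(.651,-.134,.012),m))
E
```

```text
time: 11.32
position: [0.6469, -0.1341, 0.1136]
orientation: [[-0.985, -0.175, -0.005], [-0.175, 0.985, -0.0], [0.005, 0.001, -1.0]]
contact_force: [-0.5, -1.6, -5.1]
opening: 0.0328
gripper_force: 60.8
t 11.32 pos [ 0.6469 -0.1341  0.1136] yaw 100.1 open 0.0328 grip 60.8 shift [-0.14 -0.02  2.02] turn 0.01
[324.89799107 344.59714264] [323.13647372 204.11240425]
```

View pics/w5.png

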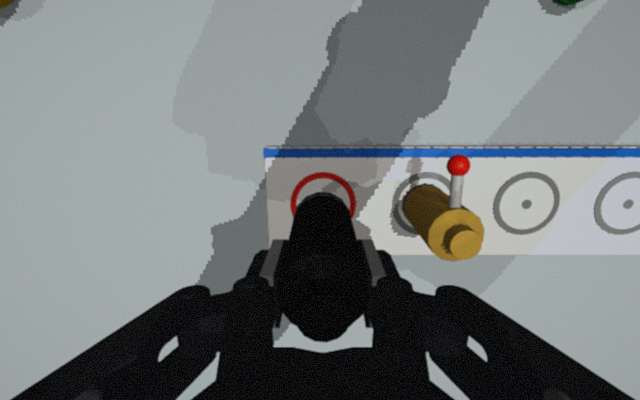

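Black is held over the red ring, centred at about (323,203). Its nose is about 14 px short of the prediction, which matches the 4 mm shift still to make.

```bash
python3 -m jog '[[[-0.14,-0.02,0.6],[0,0,0],0],[[0,0,0.6],[0,0,0],0],[[0,0,0.4],[0,0,0],0],[[0,0,0.2],[0,0,0],0],[[0,0,0.12],[0,0,0],0],[[0,0,0.05],[0,0,0],0],[[0,0,0],[0,0,0],0],[[0,0,0],[0,0,0],0]]'; python3 -c "
from h import *
go(.651,-.134,.0525,yaw=100); print(robot.state()['contact_force'])"
```

```text
time: 12.03
position: [0.6538, -0.134, 0.0575]
orientation: [[-0.985, -0.175, 0.002], [-0.175, 0.985, -0.0], [-0.002, -0.001, -1.0]]
contact_force: [-0.4, 0.5, -4.6]
opening: 0.0326
gripper_force: 60.7
t 12.03 pos [ 0.6538 -0.134   0.0575] yaw 100.1 open 0.0326 grip 60.7 shift [0.09 0.02 0.17] turn 0.02
[-0.36483415  0.52226115 -4.60239393]
```

```bash
python3 -m jog '[[[0.08,0,0.05],[0,0,0],0],[[0,0,0.05],[0,0,0],0],[[0,0,0.03],[0,0,0],0],[[0,0,0],[0,0,0],0],[[0,0,0],[0,0,0],0]]'; python3 -c "
from h import *
go(.651,-.134,.0525,yaw=100)"
```

```text
time: 12.45
position: [0.651, -0.1345, 0.0538]
orientation: [[-0.985, -0.175, 0.001], [-0.175, 0.985, -0.0], [-0.001, -0.0, -1.0]]
contact_force: [-2.0, 1.0, 3.0]
opening: 0.0327
gripper_force: 61.3
t 12.45 pos [ 0.651  -0.1345  0.0538] yaw 100.1 open 0.0327 grip 61.3 shift [-0.    0.02  0.04] turn 0.01
```

```bash
python3 -m jog '[[[0,0,0],[0,0,0],0.65],[[0,0,0],[0,0,0],0.65],[[0,0,0],[0,0,0],0.65],[[0,0,0],[0,0,0],0.65],[[0,0,0],[0,0,0],0.65],[[0,0,-0.3],[0,0,0],0.65],[[0,0,-0.8],[0,0,0],0.65],[[0,0,-1],[0,0,0],0.65],[[0,0,-1],[0,0,0],0.65],[[0,0,-1],[0,0,0],0.65],[[0,0,-1],[0,0,0],0.65],[[0,0,0],[0,0,0],0.65],[[0,0,0],[0,0,0],0.65]]'
python3 - <<'E'
from h import *
go(.4425,.2145,.2,yaw=100)
a=vision.get_image('wrist'); m=model('wrist');save(a,'w6.png')
print(proj('wrist',(.651,-.134,.108),m),proj('wrist',(.637,-.055,.092),m))
E
```

```text
time: 13.53
position: [0.6524, -0.1349, 0.2092]
orientation: [[-0.985, -0.175, 0.007], [-0.175, 0.985, -0.002], [-0.006, -0.003, -1.0]]
contact_force: [0.4, -0.6, 0.4]
opening: 0.0553
gripper_force: 0.0
t 13.53 pos [ 0.6524 -0.1349  0.2092] yaw 100.1 open 0.0553 grip 0.0 shift [ 4.85 12.69  0.24] turn 0.01
[323.70006015 199.30602452] [420.80315777 193.80587459]
```

View pics/w6.png

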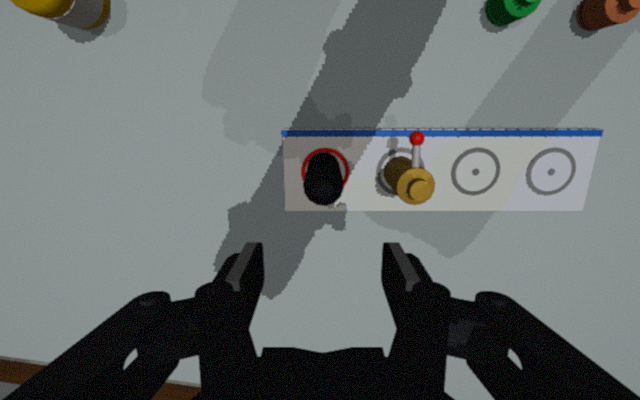

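Black stands on red at about (323,180), with brass unmoved beside it. Now to steel.

```bash
python3 - <<'E'
from h import *
print(ray('wrist',(475.5,172),.012),ray('wrist',(551.5,172),.012),ray('wrist',(420,187),.092),ray('wrist',(322.5,193),.108))
E
python3 -m jog '[[[0.37,0.97,0],[0,0,0],0.65],[[0.37,0.97,0],[0,0,0],0.65],[[0.37,0.97,0],[0,0,0],0.65],[[0.37,0.97,0],[0,0,0],0.65],[[0.37,0.97,0],[0,0,0],0.65],[[0.37,0.97,0],[0,0,0],0.65],[[0.37,0.97,0],[0,0,0],0.65],[[0.37,0.97,0],[0,0,0],0.65],[[0.37,0.97,0],[0,0,0],0.65],[[0.37,0.97,0],[0,0,0],0.65],[[0.37,0.97,0],[0,0,0],0.65],[[0.37,0.97,0],[0,0,0],0.65],[[0.37,0.97,0],[0,0,0],0.65],[[0,0,0.5],[0,0,0],0.65],[[0,0,0],[0,0,0],0.65],[[0,0,0],[0,0,0],0.65]]'
python3 - <<'E'
from h import *
a=vision.get_image('wrist'); m=model('wrist');save(a,'w7.png')
go(.4425,.2145,.021,yaw=100)
print(proj('wrist',(.4425,.2145,.064),m))
E
```

```text
[0.62079296 0.02466889 0.012     ] [0.60678173 0.10409446 0.012     ] [ 0.63149828 -0.05713586  0.092     ] [ 0.64615709 -0.13580358  0.108     ]
time: 14.92
position: [0.4412, 0.2119, 0.1889]
orientation: [[-0.985, -0.175, -0.004], [-0.175, 0.985, -0.003], [0.004, -0.002, -1.0]]
contact_force: [0.6, -1.2, 0.7]
opening: 0.0552
gripper_force: 0.0
t 14.97 pos [0.4423 0.2115 0.1897] yaw 100.0 open 0.0554 grip 0.0 shift [-0.03  0.11  5.62] turn -0.0
[326.77658124 191.98328475]
```

View pics/w7.png

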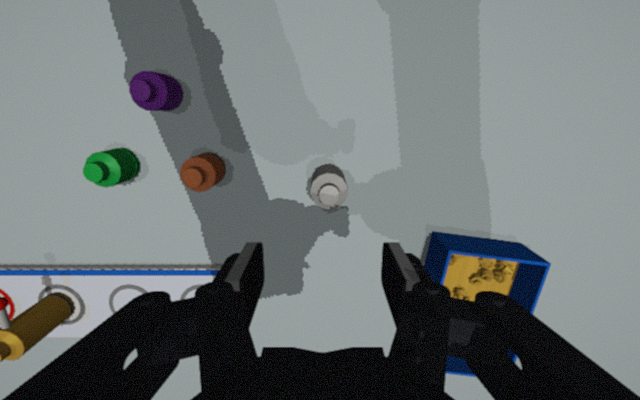

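Steel's nose is at (329,193), within 2 px of the prediction. Descending.

```bash
python3 -m jog '[[[-0.03,0.15,1],[0,0,0],0.65],[[0,0,1],[0,0,0],0.65],[[0,0,1],[0,0,0],0.65],[[0,0,1],[0,0,0],0.65],[[0,0,1],[0,0,0],0.65],[[0,0,0.5],[0,0,0],0.65],[[0,0,0.2],[0,0,0],0.65],[[0,0,0],[0,0,0],0.65],[[0,0,0],[0,0,0],0],[[0,0,0],[0,0,0],0],[[0,0,0],[0,0,0],0],[[0,0,0],[0,0,0],0],[[0,0,0],[0,0,0],0],[[0,0,0],[0,0,0],0]]'; python3 -c "
from h import *
go(.622,.0245,.031,yaw=100)"
```

```text
time: 16.13
position: [0.4445, 0.2181, 0.0213]
orientation: [[-0.985, -0.175, 0.004], [-0.175, 0.985, 0.002], [-0.004, 0.001, -1.0]]
contact_force: [-0.1, -1.0, 6.8]
opening: 0.0324
gripper_force: 60.4
t 16.13 pos [0.4445 0.2181 0.0213] yaw 100.1 open 0.0324 grip 60.4 shift [-4.7  -7.39 -0.31] turn 0.01
```

```bash
python3 -m jog '[[[0,0,-0.5],[0,0,0],0],[[0,0,-1],[0,0,0],0],[[0,0,-1],[0,0,0],0],[[-0.47,-0.74,0],[0,0,0],0],[[-0.47,-0.74,0],[0,0,0],0],[[-0.47,-0.74,0],[0,0,0],0],[[-0.47,-0.74,0],[0,0,0],0],[[-0.47,-0.74,0],[0,0,0],0],[[-0.47,-0.74,0],[0,0,0],0],[[-0.47,-0.74,0],[0,0,0],0],[[-0.47,-0.74,0],[0,0,0],0],[[-0.47,-0.74,0],[0,0,0],0],[[-0.47,-0.74,0],[0,0,0],0],[[0,0,0],[0,0,0],0],[[0,0,0],[0,0,0],0],[[0,0,0],[0,0,0],0],[[0,0,0],[0,0,0],0]]'
python3 - <<'E'
from h import *
go(.622,.0245,.033,yaw=100)
z=robot.state()['position'][2]-.0205
a=vision.get_image('wrist'); m=model('wrist');save(a,'w8.png')
print(proj('wrist',(.622,.0245,.064+z),m),proj('wrist',(.622,.0245,.012),m))
E
```

```text
time: 17.55
position: [0.6191, 0.0258, 0.0938]
orientation: [[-0.984, -0.177, -0.002], [-0.177, 0.984, 0.002], [0.002, 0.002, -1.0]]
contact_force: [0.2, 0.1, -2.8]
opening: 0.0323
gripper_force: 60.4
t 17.55 pos [0.6191 0.0258 0.0938] yaw 100.2 open 0.0323 grip 60.4 shift [-0.09 -0.06  2.03] turn 0.04
[319.78135109 316.79120663] [320.64234725 209.48062939]
```

View pics/w8.png

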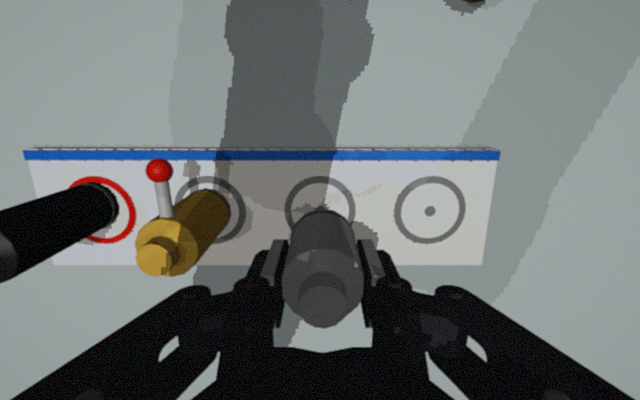

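Steel hangs over mid1 (ring centre (320,209), nose (323,305)), and black and brass stand on their rings. Lowering.

```bash
python3 -m jog '[[[-0.07,-0.05,0.6],[0,0,0],0],[[0,0,0.6],[0,0,0],0],[[0,0,0.4],[0,0,0],0],[[0,0,0.25],[0,0,0],0],[[0,0,0.1],[0,0,0],0],[[0,0,0.05],[0,0,0],0],[[0,0,0],[0,0,0],0],[[0,0,0],[0,0,0],0]]'; python3 -c "
from h import *
go(.622,.0245,.033,yaw=100)"
```

```text
time: 18.27
position: [0.6234, 0.0228, 0.0355]
orientation: [[-0.985, -0.175, 0.002], [-0.175, 0.985, 0.0], [-0.002, -0.0, -1.0]]
contact_force: [-0.2, -0.5, -3.4]
opening: 0.0323
gripper_force: 60.4
t 18.27 pos [0.6234 0.0228 0.0355] yaw 100.1 open 0.0323 grip 60.4 shift [0.04 0.07 0.08] turn 0.02
```

```bash
python3 -m jog '[[[0.02,0.04,0.05],[0,0,0],0],[[0,0,0.05],[0,0,0],0],[[0,0,0],[0,0,0],0],[[0,0,0],[0,0,0],0]]'; python3 -c "
from h import *
go(.622,.0245,.033,yaw=100)"
```

```text
time: 18.6
position: [0.6227, 0.0239, 0.0334]
orientation: [[-0.985, -0.175, 0.002], [-0.175, 0.985, 0.001], [-0.002, 0.0, -1.0]]
contact_force: [-2.3, 0.2, 5.6]
opening: 0.0322
gripper_force: 61.2
t 18.6 pos [0.6227 0.0239 0.0334] yaw 100.1 open 0.0322 grip 61.2 shift [0.02 0.03 0.01] turn 0.02
```

```bash
python3 -m jog '[[[0,0,0],[0,0,0],0.65],[[0,0,0],[0,0,0],0.65],[[0,0,0],[0,0,0],0.65],[[0,0,0],[0,0,0],0.65],[[0,0,0],[0,0,0],0.65],[[0,0,-0.3],[0,0,0],0.65],[[0,0,-0.8],[0,0,0],0.65],[[0,0,-1],[0,0,0],0.65],[[0,0,-1],[0,0,0],0.65],[[0,0,-1],[0,0,0],0.65],[[0.74,0.46,0],[0,0,0],0.65],[[0.74,0.46,0],[0,0,0],0.65],[[0.74,0.46,0],[0,0,0],0.65],[[0.74,0.46,0],[0,0,0],0.65],[[0.74,0.46,0],[0,0,0],0.65],[[0.74,0.46,0],[0,0,0],0.65],[[0.74,0.48,0],[0,0,0],0.65],[[0,0,0],[0,0,0],0.65],[[0,0,0],[0,0,0],0.65],[[0,0,0],[0,0,0],0.65]]'
python3 - <<'E'
from h import *
a=vision.get_image('wrist'); m=model('wrist');save(a,'w9.png')
go(.453,.0925,.010,yaw=100)
print(proj('wrist',(.453,.0925,.048),m))
E
```

```text
time: 20.27
position: [0.4529, 0.092, 0.1553]
orientation: [[-0.985, -0.175, 0.002], [-0.175, 0.985, 0.0], [-0.002, -0.0, -1.0]]
contact_force: [0.1, -0.4, -0.2]
opening: 0.0553
gripper_force: 0.0
t 20.32 pos [0.4532 0.0917 0.1552] yaw 100.0 open 0.0556 grip 0.0 shift [0.01 0.03 4.84] turn 0.0
[324.29497568 196.41469815]
```

View pics/w9.png

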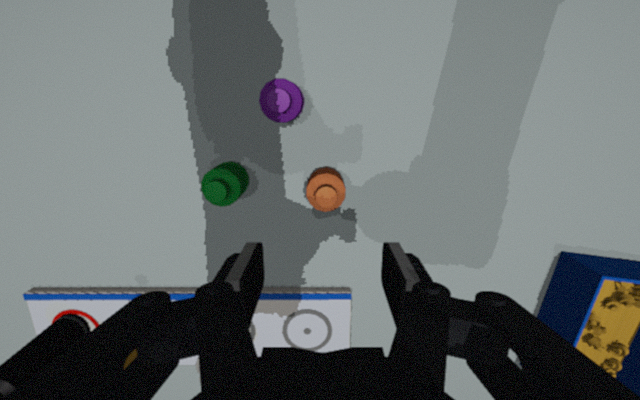

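The copper-coloured punch is under the gripper, with its nose at (326,196), and matches the prediction. Green (216,188) and purple (282,99) stay clear. Descending.

```bash
python3 -m jog '[[[0.01,0.07,1],[0,0,0],0.65],[[0,0,1],[0,0,0],0.65],[[0,0,1],[0,0,0],0.65],[[0,0,1],[0,0,0],0.65],[[0,0,0.5],[0,0,0],0.65],[[0,0,0.2],[0,0,0],0.65],[[0,0,0.1],[0,0,0],0.65],[[0,0,0],[0,0,0],0.65],[[0,0,0],[0,0,0],0],[[0,0,0],[0,0,0],0],[[0,0,0],[0,0,0],0],[[0,0,0],[0,0,0],0],[[0,0,0],[0,0,0],0],[[0,0,0],[0,0,0],0]]'; python3 -c "
from h import *
go(.608,.1035,.03,yaw=100)"
```

```text
time: 21.48
position: [0.4529, 0.0946, 0.0121]
orientation: [[-0.985, -0.175, 0.004], [-0.175, 0.985, 0.001], [-0.004, 0.0, -1.0]]
contact_force: [-1.2, -0.6, 6.4]
opening: 0.0321
gripper_force: 59.9
t 21.48 pos [0.4529 0.0946 0.0121] yaw 100.1 open 0.0321 grip 59.9 shift [-5.15 -0.61 -0.58] turn 0.02
```

```bash
python3 -m jog '[[[0,0,-0.5],[0,0,0],0],[[0,0,-1],[0,0,0],0],[[0,0,-1],[0,0,0],0],[[-0.73,-0.09,0],[0,0,0],0],[[-0.73,-0.09,0],[0,0,0],0],[[-0.73,-0.09,0],[0,0,0],0],[[-0.73,-0.09,0],[0,0,0],0],[[-0.73,-0.09,0],[0,0,0],0],[[-0.73,-0.09,0],[0,0,0],0],[[-0.73,-0.07,0],[0,0,0],0],[[0,0,0],[0,0,0],0],[[0,0,0],[0,0,0],0],[[0,0,0],[0,0,0],0],[[0,0,0],[0,0,0],0]]'
python3 - <<'E'
from h import *
go(.608,.1035,.0235,yaw=100)
z=robot.state()['position'][2]-.0115
a=vision.get_image('wrist'); m=model('wrist');save(a,'w10.png')
print(proj('wrist',(.608,.1035,.048+z),m),proj('wrist',(.608,.1035,.012),m))
E
```

```text
time: 22.65
position: [0.6038, 0.1031, 0.0851]
orientation: [[-0.985, -0.175, -0.002], [-0.175, 0.985, 0.0], [0.002, 0.0, -1.0]]
contact_force: [0.0, 0.2, -2.6]
opening: 0.0318
gripper_force: 60.2
t 22.65 pos [0.6038 0.1031 0.0851] yaw 100.1 open 0.0318 grip 60.2 shift [-0.15 -0.01  2.05] turn 0.02
[323.39906551 308.79889868] [322.69976441 215.38037513]
```

View pics/w10.png

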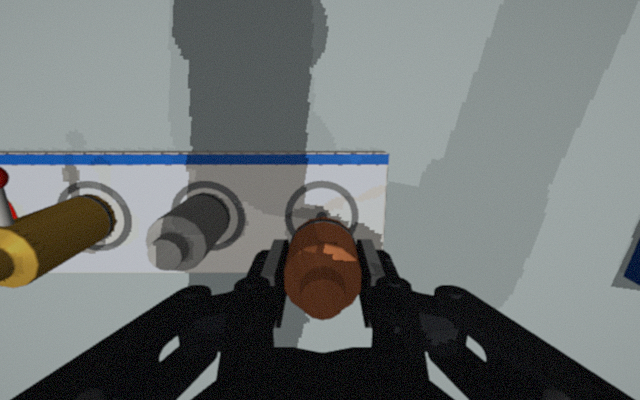

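Copper is over the end ring (centre (322,215)). Its nose at (322,295) is 4 mm short, as the measured shift says. Correcting and lowering.

```bash
python3 -m jog '[[[-0.12,-0.01,0.6],[0,0,0],0],[[0,0,0.6],[0,0,0],0],[[0,0,0.4],[0,0,0],0],[[0,0,0.25],[0,0,0],0],[[0,0,0.1],[0,0,0],0],[[0,0,0.05],[0,0,0],0],[[0,0,0],[0,0,0],0],[[0,0,0],[0,0,0],0]]'; python3 -c "
from h import *
go(.608,.1035,.0235,yaw=100)"
```

```text
time: 23.37
position: [0.6096, 0.1035, 0.0264]
orientation: [[-0.985, -0.175, 0.002], [-0.175, 0.985, 0.0], [-0.002, -0.0, -1.0]]
contact_force: [-0.5, 0.8, -2.1]
opening: 0.032
gripper_force: 60.2
t 23.37 pos [0.6096 0.1035 0.0264] yaw 100.1 open 0.032 grip 60.2 shift [0.05 0.01 0.1 ] turn 0.02
```

```bash
python3 -m jog '[[[0.03,0,0.05],[0,0,0],0],[[0,0,0.05],[0,0,0],0],[[0,0,0.02],[0,0,0],0],[[0,0,0],[0,0,0],0],[[0,0,0],[0,0,0],0]]'; python3 -c "
from h import *
go(.608,.1035,.0235,yaw=100)"
```

```text
time: 23.78
position: [0.6088, 0.1034, 0.0242]
orientation: [[-0.985, -0.175, 0.002], [-0.175, 0.985, 0.001], [-0.002, 0.0, -1.0]]
contact_force: [-2.5, -0.5, 6.2]
opening: 0.0319
gripper_force: 61.2
t 23.78 pos [0.6088 0.1034 0.0242] yaw 100.1 open 0.0319 grip 61.2 shift [0.02 0.01 0.02] turn 0.02
```

Contact with the board. I'll release, rise, back off and check all four.

```bash
python3 -m jog '[[[0,0,0],[0,0,0],0.65],[[0,0,0],[0,0,0],0.65],[[0,0,0],[0,0,0],0.65],[[0,0,0],[0,0,0],0.65],[[0,0,0],[0,0,0],0.65],[[0,0,-0.3],[0,0,0],0.65],[[0,0,-0.8],[0,0,0],0.65],[[0,0,-1],[0,0,0],0.65],[[0,0,-1],[0,0,0],0.65],[[0,0,-1],[0,0,0],0.65],[[0,0,-1],[0,0,0],0.65],[[0.5,0.8,-0.5],[0,0,0],0.65],[[0.5,0.8,-0.5],[0,0,0],0.65],[[0.5,0.8,0],[0,0,0],0.65],[[0.5,0.8,0],[0,0,0],0.65],[[0.5,0.8,0],[0,0,0],0.65],[[0.5,0.8,0],[0,0,0],0.65],[[0.5,0.8,0],[0,0,0],0.65],[[0.5,0.8,0],[0,0,0],0.65],[[0,0,0],[0,0,0],0.65]]'
python3 - <<'E'
from h import *
a=vision.get_image('scene')[130:330,200:480]; b=vision.get_image('top')[130:270,160:480]
save(np.vstack([cv2.resize(a,(400,286),interpolation=2)[:, :],cv2.resize(b,(400,175),interpolation=2)]) if 0 else np.vstack([cv2.resize(a[60:180,60:220],(640,480),interpolation=2)]),'f1.png')
save(cv2.resize(b[0:70,90:230],(800,400),interpolation=2),'f2.png')
M=dict(black=(.651,-.134,.108),brass=(.637,-.055,.092),steel=(.6225,.0245,.076),copper=(.608,.1035,.060),ball=(.637-.985*.0415,-.055-.174*.0415,.072))
for k,p in M.items(): print(k,(proj('scene',p)-[260,190])*4,(proj('top',p)-[250,130])*800/140)
E
```

```text
time: 25.45
position: [0.4509, 0.2783, 0.2054]
orientation: [[-0.983, -0.186, -0.004], [-0.186, 0.983, 0.005], [0.003, 0.006, -1.0]]
contact_force: [-0.6, 0.9, 0.3]
opening: 0.0554
gripper_force: 0.0
black [152.11361993 251.87973225] [673.29605452 111.0245099 ]
brass [268.34303112 170.22118946] [507.76564118 154.12567719]
steel [373.32425082  95.52310364] [344.83844316 197.31113765]
copper [467.68662818  28.28556093] [186.41422397 239.54081968]
ball [212.92023369 140.09215309] [524.67191246 246.43079649]
```

View pics/f1.png

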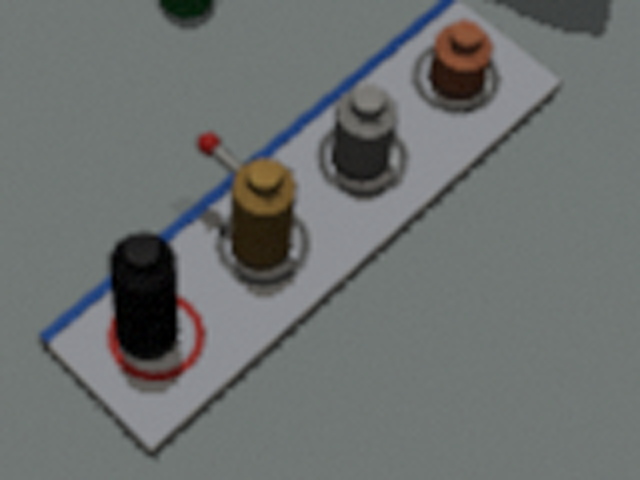

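View pics/f2.png

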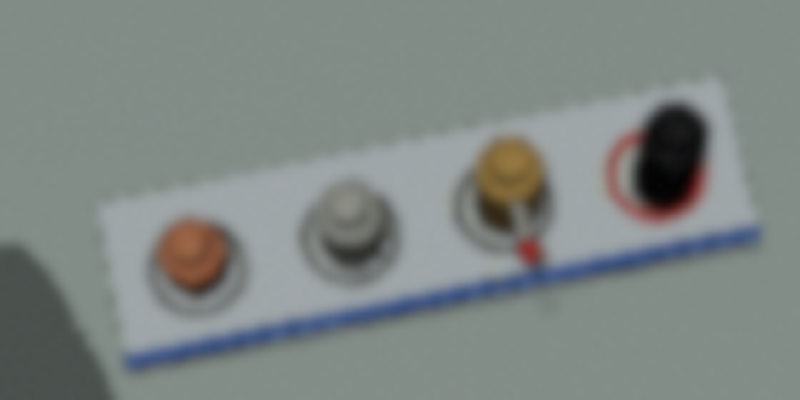

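Run:
```python
from h import *
for k,s,t,z,mk in (('black',(145,246),(680,119),.108,(.651,-.134)),('brass',(266,172),(511,160),.092,(.637,-.055)),('steel',(369,97),(350,204),.076,(.6225,.0245)),('copper',(466,36),(192,242),.06,(.608,.1035)),('ball',(208,143),(530,250),.072,(0,0)),('ringred',(157,337),(656,175),.012,(.651,-.134)),('ringend',(457,77),(198,267),.012,(.608,.1035))):
    for c,p in (('scene',np.array(s)/4+[260,190]),('top',np.array(t)*.175+[250,130])):
        q=ray(c,p,z)[:2]; print(k,c,q.round(4),((q-mk)*1000).round(1))
```

```text
black scene [ 0.6464 -0.1352] [-4.6 -1.2]
black top [ 0.6469 -0.137 ] [-4.1 -3. ]
brass scene [ 0.6372 -0.0566] [ 0.2 -1.6]
brass top [ 0.634  -0.0565] [-3.  -1.5]
steel scene [0.622 0.022] [-0.5 -2.5]
steel top [0.6191 0.0221] [-3.4 -2.4]
copper scene [0.6117 0.0994] [ 3.7 -4.1]
copper top [0.6067 0.1008] [-1.3 -2.7]
ball scene [ 0.5962 -0.0654] [596.2 -65.4]
ball top [ 0.5943 -0.0647] [594.3 -64.7]
ringred scene [ 0.6518 -0.1346] [ 0.8 -0.6]
ringred top [ 0.6473 -0.1331] [-3.7  0.9]
ringend scene [0.6091 0.1021] [ 1.1 -1.4]
ringend top [0.6062 0.1025] [-1.8 -1. ]
```

All four are within about 6 mm of their marks, and the lever is within about 2° of square. Handing in.

```bash
python3 -c "
from station import robot
print(robot.sign_off())"
```

```text
the job is handed in; nothing more can be done
None
```

The job is handed in: black, brass, steel and copper stand upright in that order from the red mark, each about 6 mm or less off centre in the last pictures, with the brass lever about 2° off square over the blue front edge; the judging result was not shown.

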